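# Tighten the jar lid with the ratcheting lever

## Robot

A 7-joint arm with a two-finger parallel gripper is mounted at the origin on a cart in front of the work surface, level with it; the furniture and walls round the work are solid. World frame = base frame: x ahead of the robot, y to its left, z up, the work surface at z = 0. Lengths are in m, angles in rad, forces in N, time in s.
With the tool pointing down it reaches from about 0.425 to 0.925 m from the base axis. Payload 6.8 kg.
Tool frame: the origin (TCP) lies at the centre of the arm's flange, where the gripper is bolted on; the fingertips stand 173 mm ahead of it and the grasp point (between the pads) lies 155 mm ahead of it; z points along the fingers, y is the line along which they close (so a half turn about z gives the same grasp; the last joint's range is limited). The gripper opens to 85 mm and grips with 20 to 120 N. Pads are 22 mm wide; open, the fingers measure 114 mm over their backs; the gripper's body (76 mm by 85 mm) begins 54 mm behind the grasp point. The pads swing forward as they close: fully open they stand 13 mm farther back than shut.
Start: joints at [1.171, 0.477, 0.022, 1.555, -0.011, 1.109, -0.083], TCP at [0.194, -0.646, 0.405] pointing down, gripper open.
Joint ranges: [-2.96, 2.96], [-0.34, 2.1], [-1.41, 1.46], [0.24, 2.44], [-1.37, 4.51], [0.17, 1.92], [-2.96, 2.96]. Speed limits (rad/s): [2.39, 2.39, 3.14, 3.14, 3.14, 3.14, 3.14].

## Interface

Orientations are given as a unit quaternion [x, y, z, w].
In Python, from plant import arm gives the robot as it stands.
- The arm moves only by the shell command python3 -m pendant 'ROWS' [FORCE]. ROWS is JSON, a list of rows, each a list of 3 entries, a list of its own where there are three numbers: the opening, from 0 (shut) to 1 (fully open), then the shift along the tool's x, y, z in m, then the turn about the tool's z in degrees. In form: [[claw, [x, y, z], roll], ...]. A call has exactly 8 rows; each row shifts and turns the commanded pose from where the row before left it, along the tool's axes as they then stand; what a row does not reach is not made up. A row lasts 1/12 s, in which the tool goes at most 41.7 mm and 7.16 degrees, less where a joint would pass 70% of its speed; a pose out of reach is approached as far as the arm can. A call with a gripper value outside its range is refused whole. The fingers move at their own pace and stop on an object; FORCE is the grip in N (left out, the last holds). Time passes only in rows, so rows that do not move let the fingers close, or fill a call up. It gives the time, the measured TCP pose, the force, the opening and the grip force at its end, in the units of the state.
- arm.get_obs(): the state, without advancing time (a new reading comes with each control period).
- arm.grab_frame(name): name is "scene" or "top" or "wrist"; returns a dict with "frame" (400x640x3 uint8, red, green, blue), "fx", "fy", "cx", "cy" (pixels), "rvec" (rotation vector, rad) and "tvec" (3), from world to camera coordinates, as OpenCV has them; the wrist camera has in their place "T_tool_cam" (4x4, takes a point from camera to tool coordinates, whose origin is the TCP and whose axes are the flange's). Camera axes: x right, y down, z forward; pixel columns grow to the right and rows downward; lengths in m; the calibration is good to about 2 mm. A picture is of the moment at which its call begins: read the wrist's pose just before it. There is no depth.
- arm.hand_in(): hands the job in; it is judged then, once.
The state is a dict: "t": time; "joint_positions": joint angles; "dq": joint speeds; "joint_torque": joint torques, N m; "position": TCP position; "eef_rot": TCP orientation; "ft_force": force on the tool from outside, world axes, zero at the start; "ft_torque": the same for the moment, N m; "gripper_width": opening from 0.0 (shut) to 1.0 (fully open); "gripper_force": force on a finger pad.
Only numpy, scipy, OpenCV 4.12 (cv2) and the standard library are available. Lean on these libraries where they do the work, as an engineer would, in place of code of your own. Each camera call takes 0.05 s, during which the arm holds its last target. There are 200 camera calls.

## Task

Screw the culture jar's lid firmly tight with the lever on top of its capping yoke, clockwise seen from above, but do not overtighten it: turning the knob should take about 14 N at the end. The lever only swings between its two stop pins, so when it gets there lift it off its serrations, swing it back, let it drop fully in again and turn on. Leave the lever dropped into its serrations, let go of it, and leave the saline bottle, the dish and the marker where they are.

Things in the scene. Friction and masses are not known exactly. Their poses are not given: they have to be found in the camera images.
- jar: Clear jar (112 mm wide, dishes inside) fixed to the worktop under a steel capping yoke. Origin: centre of its foot on the worktop, below the vertical axis of spindle and lever. z up, y along the yoke bar (166 x 30 mm, top at z = 134 mm); at yaw 0 its -x looks to the robot. Two stop pins, 8 mm thick, reach up to z = 165 mm at (-13, +-38) mm.
- swing (a joint): Angle of the lever about the vertical axis, rad, growing clockwise seen from above (the tightening way). At angle a the knob lies at (-85 cos a, +85 sin a) mm in the jar's frame. The stops are at -1.0 and +1.0. Dropped in, the lever turns the spindle with it both ways, with about 0.1 rad of play; lifted clear, it swings freely (under 1 N at the knob).
- lift (a joint): How far the lever is lifted, m. 0: fully dropped into the serrations; above 0.005: clear of them; 0.012: upper end. A spring presses it down: 5.5 N at 0, 8.5 N at the top. Lift it with no turning load on it.
- crown (a point): On the axis, 147 mm up: middle of the spindle's crown of 16 serrations, 0.393 rad apart, 57 mm across, 3 mm high, into which the lever drops. Let down on their tips the lever stays 2 to 3.5 mm high until it is swung a little while free to drop; a firm grip on the knob can hold it up.
- knob (a point): Middle of the black knob on the lever's end, an upright cylinder that spins freely, 85 mm from the axis: 18 mm thick, 43 mm tall, with a 23 mm rim at its top. This point is 185 mm above the worktop when the lever is dropped in; the top of the knob is 22 mm above it, the top of the lever arm (13 mm wide) 22 mm below it.
- lid: Grey screw lid, 120 mm wide, 11 mm thick, on a stiff gasket. Origin: on the axis, centre of its underside, 91 mm up. Once the dog has met its lug, turning takes 29 N more at the knob per rad. It is tight when the dog pushes it with 5 N or more (11.8 N at the knob, turning) and cracks above 19 N (18.4 N at the knob); 14 N at the knob is right.
- saline: Bystander: small bottle with blue cap, 36 mm across, 99 mm high; origin at the centre of its underside.
- dish: Bystander: closed petri dish, 92 mm across, 15 mm high; origin at the centre of its underside.
- marker: Bystander: marker lying on the worktop, 135 mm long, 17 mm thick; origin on its underside.
- driver (a point): On the axis, 107 mm up: middle of the spindle's driver disc (94 mm wide), low under the yoke bar. The spindle turns stiffly and stays where it is left: 9 to 10 N at the knob, tangentially (0.8 N m), 1 to 2 N less when read after stopping. At first it turns alone, by about 1 to 1.7 rad, until its dog meets the lug on the lid; how far is not known beforehand: go by force.

How it is judged:
On the way, in this order (a step that is already met when the one before it is completed fails the run):
1. the lever is lifted clear of the serrations and swung back (value of joint lift above 0.004 m and value of joint swing below -0.3 rad), for 0.05 s.
2. dropped in again, the lever has turned the spindle until its dog pushes the lid with at least 5 N (value of joint lift below 0.002 m and contact force between lid and anything else above 5 N), for 0.2 s.
At the end, for the whole second after the job is handed in: The dog pushes the lid with 5 to 19 N and the lever rests, dropped into its serrations (lifted less than 2 mm) (all of step 2 and contact force between lid and anything else below 19 N and velocity of joint swing between -0.05 and 0.05 rad/s); the robot touches nothing.
It fails at once if the lid is overtightened (pushed with more than 19 N) (contact force between lid and anything else above 19 N).
It fails at once if a bystander is pushed more than 20 mm or tipped over (distance of any of saline, dish, marker from where it was at the start of the episode above 0.02 m or angle between saline's own z axis and vertical above 0.5 rad).
It also fails if it takes over 61 s, if anything falls off the work surface, if the arm or the gripper's body presses on something with over 40 N, if the wrist force passes 120 N, or if a joint passes its speed limit or range.

## Working session

There is one attempt and no reset: what is moved stays moved. The work goes in short steps, Python scripts to look and compute and a shell command to move; the robot and the scene stay as the last step left them, time stands still between calls to the robot, and variables do not carry over. Pictures are saved under pics/ and viewed, at most 10 in all, crops included, and the job is handed in when it is done.

```bash
ls; mkdir -p pics; cat > h.py <<'E'
import numpy as np, cv2
from scipy.spatial.transform import Rotation as R
from plant import arm
def ray(f,u,v):
    Rm=cv2.Rodrigues(np.array(f['rvec'],float))[0]; t=np.array(f['tvec'],float).ravel()
    d=Rm.T@np.array([(u-f['cx'])/f['fx'],(v-f['cy'])/f['fy'],1]); return -Rm.T@t,d/np.linalg.norm(d)
def plane(f,u,v,z):
    c,d=ray(f,u,v); return c+d*(z-c[2])/d[2]
def tri(rays):
    A=np.zeros((3,3));b=np.zeros(3)
    for c,d in rays:
        P=np.eye(3)-np.outer(d,d);A+=P;b+=P@c
    x=np.linalg.solve(A,b); return x,[np.linalg.norm((np.eye(3)-np.outer(d,d))@(x-c)) for c,d in rays]
def proj(f,p):
    return cv2.projectPoints(np.array([p],float),np.array(f['rvec'],float),np.array(f['tvec'],float),np.array([[f['fx'],0,f['cx']],[0,f['fy'],f['cy']],[0,0,1]]),None)[0].ravel()
def save(n,im): cv2.imwrite('pics/'+n+'.png',im[...,::-1])
E
python3 - <<'E'
from h import *
o=arm.get_obs();print(o)
for n in('scene','top'):
    f=arm.grab_frame(n); save(n+'0',f['frame']); print(n,{k:v for k,v in f.items() if k!='frame'})
    np.save(n+'.npy',f,allow_pickle=True)
E
```

```text
pics
{'t': 0.0, 'joint_positions': array([ 1.17090367,  0.47779264,  0.02235306,  1.55645758, -0.01150118,
        1.10923685, -0.08309505]), 'dq': array([-4.38487783e-04, -1.57366535e-03,  1.28434791e-03,  8.06242834e-05,
        8.45093155e-04,  7.68300157e-04, -1.02847547e-03]), 'joint_torque': array([ 1.50854544e-04, -5.96446288e+01,  1.60803694e+00, -2.81194443e+01,
        1.24262972e-02,  9.39245423e-03, -8.95283421e-06]), 'position': array([ 0.19410136, -0.64620884,  0.40372809]), 'eef_rot': array([ 9.89374583e-01,  1.45386225e-01, -1.95151720e-04, -8.61188212e-04]), 'ft_force': array([ 0.22108574,  0.22301949, -0.47273217]), 'ft_torque': array([-0.00286238, -0.03299932, -0.00766493]), 'gripper_force': 0.0, 'gripper_width': 1.0016258115352532}
scene {'fx': 439.58973873271594, 'fy': 439.58973873271594, 'cx': 317.28951494904067, 'cy': 194.75634935564932, 'rvec': array([ 1.05890036, -2.43902058,  1.01975409]), 'tvec': array([0.43085046, 0.38205142, 0.96712256])}
top {'fx': 457.07240075745693, 'fy': 457.07240075745693, 'cx': 310.7515697978436, 'cy': 205.02700095725717, 'rvec': array([ 2.15499719, -2.11285662,  0.1805554 ]), 'tvec': array([0.05340886, 0.5861333 , 1.10662337])}
```

View pics/scene0.png

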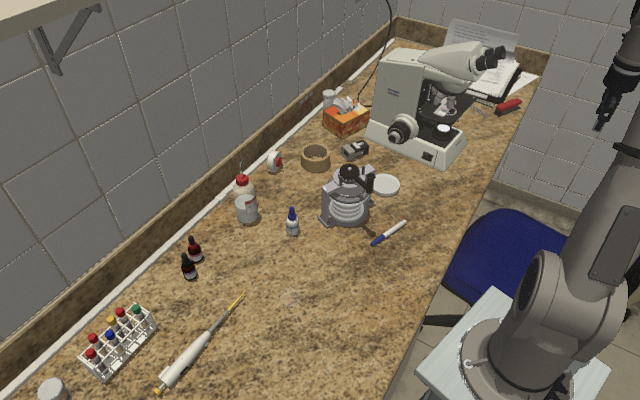

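View pics/top0.png

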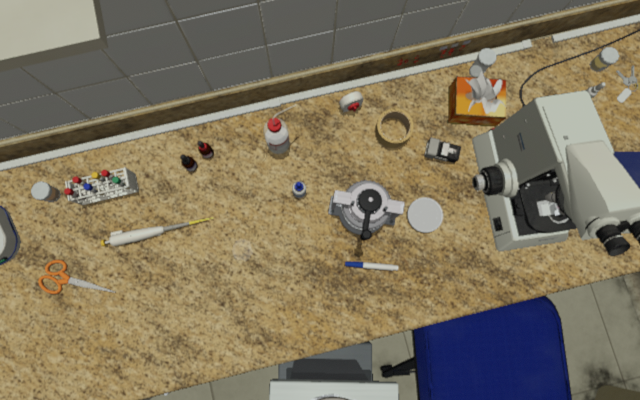

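The jar stands near (368,205) in the top view, with the lever pointing down in the image to about (365,233). The dish is at (425,215), the marker at (372,266) and the saline at (299,188). I'll zoom in on both views.

```bash
python3 - <<'E'
from h import *
a=np.load('top.npy',allow_pickle=True).item()['frame'][165:285,310:450]
b=np.load('scene.npy',allow_pickle=True).item()['frame'][150:250,290:420]
a=cv2.resize(a,(400*140//120,400),interpolation=cv2.INTER_CUBIC)[:, :400*140//120]
b=cv2.resize(b,None,fx=2.5,fy=2.5,interpolation=cv2.INTER_CUBIC)
c=np.zeros((400,800,3),np.uint8);c[:,:a.shape[1]]=a;c[:250,a.shape[1]+5:a.shape[1]+5+b.shape[1]]=b[:,:800-a.shape[1]-5]
save('crop',c)
E
```

```text
(no output)
```

View pics/crop.png

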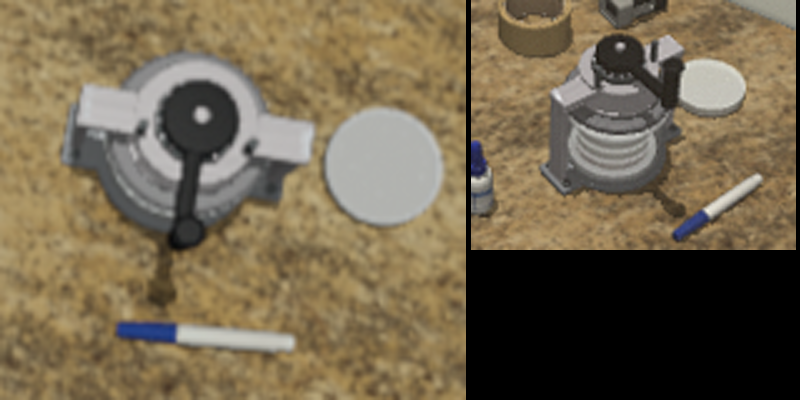

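```bash
python3 - <<'E'
from h import *
T=np.load('top.npy',allow_pickle=True).item();S=np.load('scene.npy',allow_pickle=True).item()
t=lambda x,y:(x/3.3333+310-.35,y/3.3333+165-.35)
s=lambda x,y:((x-471)/2.5+290-.3,y/2.5+150-.3)
for n,p,q in(('hub',t(201,115),s(620,46)),('knobtop',t(188,231),s(674,63))):
    print(n,tri([ray(T,*p),ray(S,*q)]))
L=plane(T,*t(82,104),.134);Rr=plane(T,*t(311,142),.134);print('bar',L,Rr,(L+Rr)/2,np.linalg.norm(L-Rr))
d=L-Rr;print('yaw',np.arctan2(-d[0],d[1]))
H=plane(T,*t(201,115),.165)
print(plane(T,*t(188,231),.207),H)
print('dish',plane(T,*t(384,166),.015)); print('marker',plane(T,*t(120,330),.01),plane(T,*t(295,343),.01)); print('saline',plane(T,299,187,.099))
# tidy mask: dark blob contour in top
f=T['frame'].astype(int);m=((f.max(2)<60)).astype(np.uint8);m[:170]=0;m[250:]=0;m[:,:340]=0;m[:,:340]=0;m[:,400:]=0
n,l,st,c=cv2.connectedComponentsWithStats(m);print(st[st[:,4]>20],c[st[:,4]>20])
E
```

```text
hub (array([ 0.58054617, -0.06978062,  0.16755279]), [np.float64(0.0007172171164248146), np.float64(0.0007172171164247705)])
knobtop (array([ 0.49652397, -0.05606247,  0.20778369]), [np.float64(0.0008958053680550258), np.float64(0.0008958053680551179)])
bar [0.59355849 0.01012837 0.134     ] [ 0.56962276 -0.15093262  0.134     ] [ 0.58159062 -0.07040213  0.134     ] 0.16282985891074214
yaw -0.14753303896473574
[ 0.4973362  -0.05563551  0.207     ] [ 0.58160079 -0.06969013  0.165     ]
dish [ 0.57187326 -0.2318064   0.015     ]
marker [ 0.4411668  -0.02732404  0.01      ] [ 0.43390097 -0.16168698  0.01      ]
saline [0.62047223 0.09440454 0.099     ]
[[     0      0    640    400 255434]
 [   359    190     22     50    558]] [[319.39180375 199.47692555]
 [368.09856631 209.82616487]]
```

```bash
python3 -m pendant '[[0.6,[0.027,-0.028,0],0],[0.6,[0.027,-0.028,0],0],[0.6,[0.027,-0.028,0],0],[0.6,[0.027,-0.028,0],0],[0.6,[0.027,-0.028,0],0],[0.6,[0.027,-0.028,0],0],[0.6,[0.027,-0.028,0],0],[0.6,[0.027,-0.028,0],0]]' 60
python3 -m pendant '[[0.6,[0.027,-0.028,0],0],[0.6,[0.027,-0.028,0],0],[0.6,[0.027,-0.028,0],0],[0.6,[0.027,-0.028,0],0],[0.6,[0.027,-0.028,0],0],[0.6,[0.027,-0.028,0],0],[0.6,[0.027,-0.028,0],0],[0.6,[0.027,-0.028,0],0]]'
python3 -m pendant '[[0.6,[0,0,0],6.3],[0.6,[0,0,0],6.3],[0.6,[0,0,0],6.3],[0.6,[0,0,0],6.3],[0.6,[0,0,0],0],[0.6,[0,0,0],0],[0.6,[0,0,0],0],[0.6,[0,0,0],0]]'
cat >> h.py <<'E'
AX=np.array([.581,-.070]);YAW=-.1475
def st(aim=None):
    o=arm.get_obs();r=R.from_quat(o['eef_rot']).as_matrix();p=o['position'];g=p+r[:,2]*.155
    v=R.from_euler('z',-YAW).apply(np.r_[g[:2]-AX,0]);a=np.arctan2(v[1],-v[0])
    tang=np.array([np.sin(a),np.cos(a),0]);tang=R.from_euler('z',YAW).apply(tang)
    F=o['ft_force']
    print('t%.2f a=%.3f rad=%.1fmm z=%.4f head=%.1f tilt=%.2f Ftan=%.2f Fz=%.2f F=%s w=%.3f gf=%.1f'%(o['t'],a,1e3*np.linalg.norm(v),g[2],np.degrees(np.arctan2(r[1,0],r[0,0])),np.degrees(np.arccos(-r[2,2])),-F@tang,F[2],F.round(2),o['gripper_width'],o['gripper_force']))
    if aim is not None: print('tool move',(r.T@(np.array(aim)-g)).round(4))
    return o
E
python3 - <<'E'
from h import *
o=st([.4968,-.0558,.190]); f=arm.grab_frame('wrist'); save('w1',f['frame']);print(f['T_tool_cam'],f['fx'],f['cx'],f['cy'])
Tt=np.eye(4);Tt[:3,:3]=R.from_quat(o['eef_rot']).as_matrix();Tt[:3,3]=o['position'];C=np.linalg.inv(Tt@f['T_tool_cam'])
for p in([.4968,-.0558,.207],[.5805,-.0698,.1675]):
    q=C@np.r_[p,1];print(q[:2]/q[2]*f['fx']+[f['cx'],f['cy']])
E
```

```text
t: 0.77
position: [0.3369, -0.3679, 0.4045]
eef_rot: [0.989, 0.145, -0.0, -0.0]
ft_force: [0.5, 0.4, 0.3]
gripper_width: 0.599
gripper_force: 0.0
t: 1.43
position: [0.4793, -0.0914, 0.4046]
eef_rot: [0.989, 0.145, -0.0, 0.0]
ft_force: [1.0, -0.1, -0.6]
gripper_width: 0.597
gripper_force: 0.0
t: 2.1
position: [0.479, -0.0932, 0.4046]
eef_rot: [0.997, -0.073, -0.0, -0.0]
ft_force: [-0.5, 0.9, 0.1]
gripper_width: 0.599
gripper_force: 0.0
t2.10 a=-0.371 rad=104.6mm z=0.2496 head=-8.4 tilt=0.01 Ftan=-1.03 Fz=0.11 F=[-0.55  0.93  0.11] w=0.599 gf=0.0
tool move [ 0.0122 -0.0396  0.0596]
[[ 4.96200640e-04 -9.56076363e-01 -2.93117284e-01  7.51397618e-02]
 [ 9.99999839e-01  3.94077776e-04  4.07455037e-04 -1.37889752e-03]
 [-2.74047123e-04 -2.93117439e-01  9.56076405e-01  3.14096692e-02]
 [ 0.00000000e+00  0.00000000e+00  0.00000000e+00  1.00000000e+00]] 341.029280143482 307.42642973888564 201.111029036252
[233.82854745 223.08618357]
[241.87363047  55.40094788]
```

View pics/w1.png

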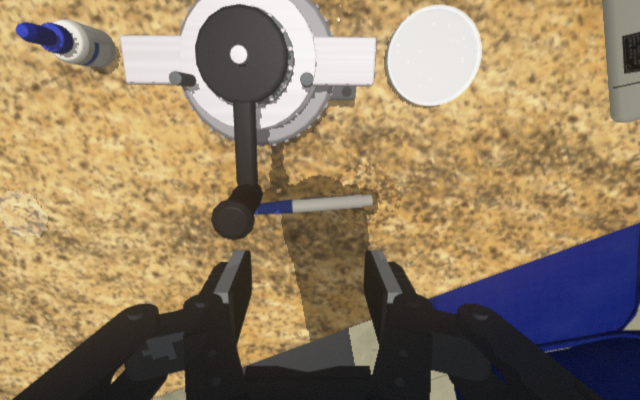

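The knob top appears at (232,219) and the hub dot at (238,54), both within 4 px of prediction. The bar lies horizontal in the image, so the yaw is right. Next I descend over the knob and grip it.

```bash
python3 -m pendant '[[0.6,[0.006,-0.02,0],0],[0.6,[0.007,-0.021,0],0],[0.6,[0,0,0],0],[0.6,[0,0,0.02],0],[0.6,[0,0,0.02],0],[0.6,[0,0,0.012],0],[0.6,[0,0,0.007],0],[0.6,[0,0,0],0]]' 30
python3 -c "from h import *;st([.4968,-.0558,.190])"
python3 -m pendant '[[0,[0,0,0],0],[0,[0,0,0],0],[0,[0,0,0],0],[0,[0,0,0],0],[0,[0,0,0],0],[0,[0,0,0],0],[0,[0,0,0],0],[0,[0,0,0],0]]' 30
python3 - <<'E'
from h import *
st();save('w2',arm.grab_frame('wrist')['frame'])
E
```

```text
t: 2.82
position: [0.4974, -0.0548, 0.3443]
eef_rot: [0.997, -0.074, -0.001, 0.0]
ft_force: [-0.3, -0.0, 0.4]
gripper_width: 0.599
gripper_force: 0.0
t2.82 a=0.032 rad=85.4mm z=0.1893 head=-8.5 tilt=0.16 Ftan=0.09 Fz=0.35 F=[-0.29 -0.04  0.35] w=0.599 gf=0.0
tool move [ 0.      0.001  -0.0007]
t: 3.48
position: [0.4981, -0.0545, 0.346]
eef_rot: [0.997, -0.074, 0.0, 0.0]
ft_force: [-0.5, -0.5, 3.0]
gripper_width: 0.241
gripper_force: 29.3
t3.48 a=0.037 rad=84.3mm z=0.1910 head=-8.5 tilt=0.03 Ftan=0.59 Fz=2.95 F=[-0.55 -0.5   2.95] w=0.241 gf=29.3
```

View pics/w2.png

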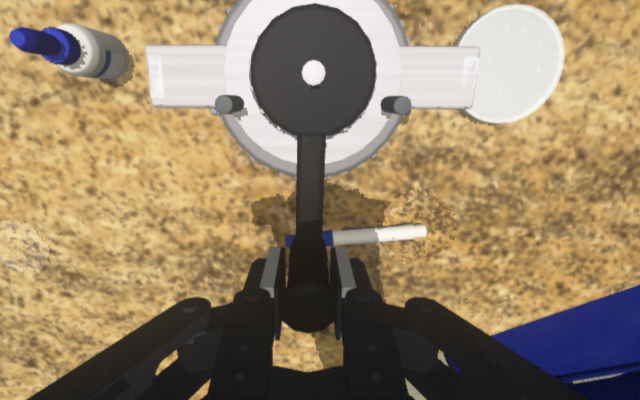

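The knob is centred between the pads at (310,308). Now a first tightening stroke in small steps, watching the force.

```bash
python3 -m pendant '[[0,[0.00015,-0.0051,0],3.44],[0,[0.00015,-0.0051,0],3.44],[0,[0.00015,-0.0051,0],3.44],[0,[0.00015,-0.0051,0],3.44],[0,[0.00015,-0.0051,0],3.44],[0,[0.00015,-0.0051,0],3.44],[0,[0.00015,-0.0051,0],3.44],[0,[0,0,0],0]]'
python3 -c "from h import *;st()"
```

```text
t: 4.2
position: [0.5099, -0.0231, 0.3453]
eef_rot: [0.959, -0.283, -0.001, 0.002]
ft_force: [-2.7, -7.6, 3.7]
gripper_width: 0.246
gripper_force: 29.4
t4.20 a=0.429 rad=85.2mm z=0.1903 head=-32.8 tilt=0.24 Ftan=7.80 Fz=3.72 F=[-2.69 -7.55  3.72] w=0.246 gf=29.4
```

```bash
python3 -m pendant '[[0,[0.00015,-0.0051,0],3.44],[0,[0.00015,-0.0051,0],3.44],[0,[0.00015,-0.0051,0],3.44],[0,[0.00015,-0.0051,0],3.44],[0,[0.00015,-0.0051,0],3.44],[0,[0.00015,-0.0051,0],3.44],[0,[0.00015,-0.0051,0],3.44],[0,[0,0,0],0]]'
python3 -c "from h import *;st()"
```

```text
t: 4.87
position: [0.5345, 0.0021, 0.3449]
eef_rot: [0.879, -0.476, -0.001, 0.003]
ft_force: [-5.2, -6.6, 4.6]
gripper_width: 0.243
gripper_force: 29.5
t4.87 a=0.841 rad=85.8mm z=0.1899 head=-56.9 tilt=0.32 Ftan=8.03 Fz=4.59 F=[-5.24 -6.64  4.59] w=0.243 gf=29.5
```

```bash
python3 -m pendant '[[0,[0.0001,0.0026,0],-1.72],[0,[0.0001,0.0026,0],-1.72],[0,[0.0001,0.0026,0],-1.72],[0,[0,0,0],0],[0,[0,0,0],0],[0,[0,0,0],0],[0,[0,0,0],0],[0,[0,0,0],0]]' 60
python3 -c "from h import *;st()"
python3 -m pendant '[[0,[0,0,-0.003],0],[0,[0,0,-0.003],0],[0,[0,0,-0.003],0],[0,[0,0,-0.003],0],[0,[0,0,-0.002],0],[0,[0,0,0],0],[0,[0,0,0],0],[0,[0,0,0],0]]' 60
python3 -c "from h import *;st()"
```

```text
t: 5.53
position: [0.5295, -0.0015, 0.3457]
eef_rot: [0.9, -0.435, 0.001, 0.0]
ft_force: [3.4, -4.8, 0.3]
gripper_width: 0.229
gripper_force: 58.4
t5.53 a=0.779 rad=85.5mm z=0.1907 head=-51.6 tilt=0.08 Ftan=0.19 Fz=0.34 F=[ 3.39 -4.83  0.34] w=0.229 gf=58.4
t: 6.2
position: [0.5294, -0.0025, 0.3586]
eef_rot: [0.9, -0.435, 0.001, 0.001]
ft_force: [6.3, -7.1, -7.9]
gripper_width: 0.232
gripper_force: 58.7
t6.20 a=0.768 rad=84.7mm z=0.2036 head=-51.6 tilt=0.12 Ftan=-0.70 Fz=-7.87 F=[ 6.32 -7.09 -7.87] w=0.232 gf=58.7
```

```bash
python3 -m pendant '[[0,[0.0014,0.0043,0],-2.86],[0,[0.0014,0.0085,0],-5.73],[0,[0.00043,0.0085,0],-5.73],[0,[0.00043,0.0085,0],-5.73],[0,[0.00043,0.0085,0],-5.73],[0,[0.00043,0.0085,0],-5.73],[0,[0.00043,0.0085,0],-5.73],[0,[0.00043,0.0085,0],-5.73]]'
python3 -c "from h import *;st()"
```

```text
t: 6.87
position: [0.4992, -0.0563, 0.3586]
eef_rot: [0.997, -0.072, -0.0, -0.001]
ft_force: [4.5, -0.1, -7.6]
gripper_width: 0.235
gripper_force: 58.8
t6.87 a=0.021 rad=83.1mm z=0.2036 head=-8.2 tilt=0.07 Ftan=-0.63 Fz=-7.59 F=[ 4.53 -0.13 -7.59] w=0.235 gf=58.8
```

```bash
python3 -m pendant '[[0,[0.0009,0.0085,0],-5.73],[0,[0.0009,0.0085,0],-5.73],[0,[0.00043,0.0085,0],-5.73],[0,[0.00043,0.0085,0],-5.73],[0,[0.00043,0.0085,0],-5.73],[0,[0.00043,0.0085,0],-5.73],[0,[0.00043,0.0085,0],-5.73],[0,[0.00043,0.0085,0],-5.73]]'
python3 -m pendant '[[0,[0,0,0],0],[0,[0,0,0],0],[0,[0,0,0.003],0],[0,[0,0,0.003],0],[0,[0,0,0.003],0],[0,[0,0,0.003],0],[0,[0,0,0.002],0],[0,[0,0,0],0]]'
python3 -c "from h import *;st()"
```

```text
t: 7.53
position: [0.5162, -0.1199, 0.358]
eef_rot: [0.947, 0.323, -0.001, -0.002]
ft_force: [1.5, 1.1, -8.0]
gripper_width: 0.231
gripper_force: 58.8
t: 8.2
position: [0.5165, -0.122, 0.3464]
eef_rot: [0.948, 0.319, -0.001, 0.001]
ft_force: [-3.9, -2.5, 4.8]
gripper_width: 0.234
gripper_force: 59.6
t8.20 a=-0.829 rad=83.2mm z=0.1914 head=37.2 tilt=0.13 Ftan=-0.48 Fz=4.84 F=[-3.9  -2.54  4.84] w=0.234 gf=59.6
```

```bash
python3 -m pendant '[[0.36,[0,0,0],0],[0.36,[0,0,0],0],[0.36,[0,0,0],0],[0.36,[0,0,0],0],[0.36,[0,0,0],0],[0.36,[0,0,0],0],[0.36,[0,0,0],0],[0.36,[0,0,0],0]]'
python3 -c "from h import *;st()"
python3 -m pendant '[[0.36,[0,-0.0025,0],1.72],[0.36,[0,-0.0025,0],1.72],[0.36,[0,-0.0025,0],1.72],[0.36,[0,-0.0025,0],1.72],[0.36,[0,-0.0025,0],1.72],[0.36,[0,0,0],0],[0.36,[0,0,0],0],[0.36,[0,0,0],0]]'
python3 - <<'E'
from h import *
st();S=arm.grab_frame('scene');im=S['frame'];save('s3',cv2.resize(im[130:240,280:430],None,fx=5,fy=5,interpolation=cv2.INTER_CUBIC))
E
```

```text
t: 8.87
position: [0.5168, -0.1208, 0.3457]
eef_rot: [0.947, 0.32, -0.0, -0.0]
ft_force: [0.8, -0.2, 0.0]
gripper_width: 0.36
gripper_force: 0.0
t8.87 a=-0.817 rad=81.9mm z=0.1907 head=37.3 tilt=0.00 Ftan=0.67 Fz=0.01 F=[ 0.8  -0.21  0.01] w=0.360 gf=0.0
t: 9.53
position: [0.5105, -0.1121, 0.3462]
eef_rot: [0.969, 0.247, 0.001, 0.001]
ft_force: [3.3, -5.6, -0.5]
gripper_width: 0.355
gripper_force: 3.0
t9.53 a=-0.692 rad=82.0mm z=0.1912 head=28.6 tilt=0.20 Ftan=6.47 Fz=-0.47 F=[ 3.28 -5.57 -0.47] w=0.355 gf=3.0
```

View pics/s3.png

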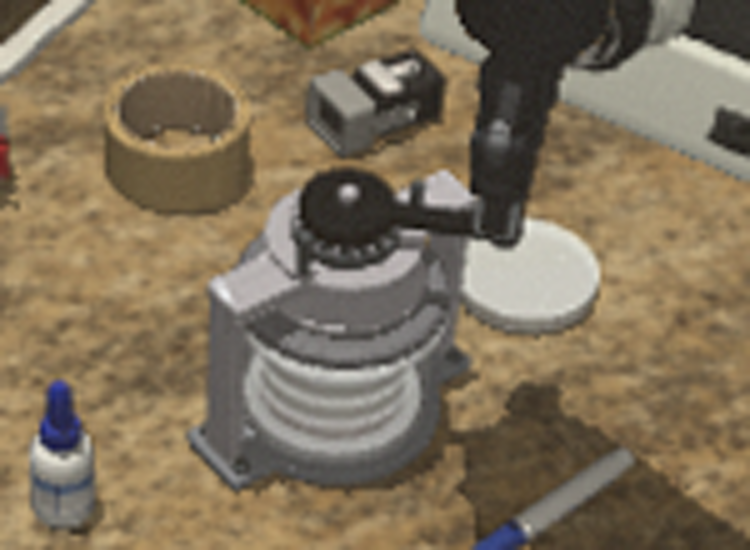

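```bash
python3 - <<'E'
from h import *
def dot(im):
    g=im[155:182,335:365].astype(float).min(2)
    loc=g[8:20,8:22]; w=np.clip(loc-70,0,None); y,x=np.mgrid[8:20,8:22]; return (w*x).sum()/w.sum()+335,(w*y).sum()/w.sum()+155,w.sum()
print(dot(np.load('scene.npy',allow_pickle=True).item()['frame']),dot(arm.grab_frame('scene')['frame']))
f=np.load('scene.npy',allow_pickle=True).item();print(proj(f,[.581,-.07,.1675]),proj(f,[.581,-.07,.1705]))
E
python3 -m pendant '[[0.36,[-0.0005,-0.0026,0],1.72],[0.36,[-0.0005,-0.0026,0],1.72],[0.36,[-0.0005,-0.0026,0],1.72],[0.36,[0,-0.0026,0],1.72],[0.36,[0,-0.0026,0],1.72],[0.36,[0,-0.0026,0],1.72],[0.36,[0,0,0],0],[0.36,[0,0,0],0]]'
python3 -c "from h import *;st()"
```

```text
(np.float64(349.3091732729332), np.float64(167.15402038505096), np.float64(883.0)) (np.float64(349.3377148634985), np.float64(167.08796764408493), np.float64(989.0))
[348.96887688 167.94915167] [349.04000856 167.10751003]
t: 10.3
position: [0.5026, -0.0995, 0.3462]
eef_rot: [0.987, 0.159, 0.001, 0.002]
ft_force: [3.2, -9.0, -0.6]
gripper_width: 0.357
gripper_force: 4.3
t10.30 a=-0.515 rad=83.6mm z=0.1912 head=18.3 tilt=0.25 Ftan=9.57 Fz=-0.57 F=[ 3.24 -9.01 -0.57] w=0.357 gf=4.3
```

```bash
python3 -m pendant '[[0.36,[-0.0002,-0.0026,0],1.72],[0.36,[-0.0002,-0.0026,0],1.72],[0.36,[-0.0002,-0.0026,0],1.72],[0.36,[0,0,0],0],[0.36,[0,0,0],0],[0.36,[0,0,0],0],[0.36,[0,0,0],0],[0.36,[0,0,0],0]]'
python3 -c "from h import *;st()"
```

```text
t: 10.97
position: [0.4996, -0.0923, 0.3461]
eef_rot: [0.993, 0.114, 0.001, 0.002]
ft_force: [2.5, -8.9, -0.4]
gripper_width: 0.36
gripper_force: 4.3
t10.97 a=-0.422 rad=84.2mm z=0.1911 head=13.1 tilt=0.22 Ftan=9.24 Fz=-0.38 F=[ 2.47 -8.91 -0.38] w=0.360 gf=4.3
```

```bash
python3 -m pendant '[[0.36,[-0.0001,-0.0026,0],1.72],[0.36,[-0.0001,-0.0026,0],1.72],[0.36,[-0.0001,-0.0026,0],1.72],[0.36,[0,0,0],0],[0.36,[0,0,0],0],[0.36,[0,0,0],0],[0.36,[0,0,0],0],[0.36,[0,0,0],0]]'
python3 -c "from h import *;st()"
```

```text
t: 11.63
position: [0.4976, -0.0848, 0.346]
eef_rot: [0.998, 0.069, 0.001, 0.002]
ft_force: [1.0, -8.9, 0.3]
gripper_width: 0.356
gripper_force: 4.3
t11.63 a=-0.330 rad=84.6mm z=0.1910 head=7.9 tilt=0.21 Ftan=8.89 Fz=0.25 F=[ 0.97 -8.86  0.25] w=0.356 gf=4.3
```

```bash
python3 -m pendant '[[0.36,[0,-0.0026,0],1.72],[0.36,[0,-0.0026,0],1.72],[0.36,[0,-0.0026,0],1.72],[0.36,[0,0,0],0],[0.36,[0,0,0],0],[0.36,[0,0,0],0],[0.36,[0,0,0],0],[0.36,[0,0,0],0]]'
python3 -c "from h import *;st()"
```

```text
t: 12.3
position: [0.4966, -0.0771, 0.3459]
eef_rot: [1.0, 0.024, 0.0, 0.002]
ft_force: [0.9, -8.1, 1.8]
gripper_width: 0.357
gripper_force: 4.3
t12.30 a=-0.237 rad=84.7mm z=0.1909 head=2.8 tilt=0.20 Ftan=8.10 Fz=1.77 F=[ 0.92 -8.05  1.77] w=0.357 gf=4.3
```

```bash
python3 -m pendant '[[0.36,[0.0001,-0.0026,0],1.72],[0.36,[0.0001,-0.0026,0],1.72],[0.36,[0.0001,-0.0026,0],1.72],[0.36,[0,0,0],0],[0.36,[0,0,0],0],[0.36,[0,0,0],0],[0.36,[0,0,0],0],[0.36,[0,0,0],0]]'
python3 -c "from h import *;st()"
```

```text
t: 12.97
position: [0.4965, -0.0693, 0.3458]
eef_rot: [1.0, -0.021, 0.0, 0.002]
ft_force: [-0.0, -8.5, 1.7]
gripper_width: 0.36
gripper_force: 4.3
t12.97 a=-0.145 rad=84.5mm z=0.1908 head=-2.4 tilt=0.20 Ftan=8.49 Fz=1.68 F=[-0.02 -8.49  1.68] w=0.360 gf=4.3
```

```bash
python3 -m pendant '[[0.36,[0.0001,-0.0026,0],1.72],[0.36,[0.0001,-0.0026,0],1.72],[0.36,[0.0001,-0.0026,0],1.72],[0.36,[0,0,0],0],[0.36,[0,0,0],0],[0.36,[0,0,0],0],[0.36,[0,0,0],0],[0.36,[0,0,0],0]]'
python3 -c "from h import *;st()"
```

```text
t: 13.63
position: [0.4971, -0.0615, 0.3457]
eef_rot: [0.998, -0.066, -0.0, 0.002]
ft_force: [-0.9, -9.0, 1.8]
gripper_width: 0.359
gripper_force: 4.3
t13.63 a=-0.053 rad=84.4mm z=0.1907 head=-7.6 tilt=0.20 Ftan=9.07 Fz=1.85 F=[-0.86 -9.03  1.85] w=0.359 gf=4.3
```

```bash
python3 -m pendant '[[0.36,[0.0001,-0.0026,0],1.72],[0.36,[0.0001,-0.0026,0],1.72],[0.36,[0.0001,-0.0026,0],1.72],[0.36,[0,0,0],0],[0.36,[0,0,0],0],[0.36,[0,0,0],0],[0.36,[0,0,0],0],[0.36,[0,0,0],0]]'
python3 -c "from h import *;st()"
```

```text
t: 14.3
position: [0.4984, -0.0542, 0.3456]
eef_rot: [0.994, -0.111, -0.001, 0.002]
ft_force: [-2.2, -8.9, 2.3]
gripper_width: 0.362
gripper_force: 4.9
t14.30 a=0.034 rad=84.2mm z=0.1906 head=-12.7 tilt=0.25 Ftan=9.20 Fz=2.34 F=[-2.19 -8.95  2.34] w=0.362 gf=4.9
```

```bash
python3 -m pendant '[[0.36,[0.0001,-0.0026,0],1.72],[0.36,[0.0001,-0.0026,0],1.72],[0.36,[0,0,0],0],[0.36,[0,0,0],0],[0.36,[0,0,0],0],[0.36,[0,0,0],0],[0.36,[0,0,0],0],[0.36,[0,0,0],0]]'
python3 -c "from h import *;st()"
```

```text
t: 14.97
position: [0.4996, -0.0496, 0.3455]
eef_rot: [0.99, -0.141, -0.001, 0.002]
ft_force: [-3.1, -11.6, 2.7]
gripper_width: 0.36
gripper_force: 5.6
t14.97 a=0.088 rad=84.2mm z=0.1905 head=-16.2 tilt=0.30 Ftan=11.98 Fz=2.74 F=[ -3.08 -11.58   2.74] w=0.360 gf=5.6
```

```bash
python3 -m pendant '[[0.36,[0.0001,-0.002,0],1.32],[0.36,[0.0001,-0.002,0],1.32],[0.36,[0.0001,-0.002,0],1.32],[0.36,[0,0,0],0],[0.36,[0,0,0],0],[0.36,[0,0,0],0],[0.36,[0,0,0],0],[0.36,[0,0,0],0]]'
python3 -c "from h import *;st()"
```

```text
t: 15.63
position: [0.5013, -0.0444, 0.3453]
eef_rot: [0.985, -0.175, -0.001, 0.003]
ft_force: [-4.6, -11.6, 2.9]
gripper_width: 0.361
gripper_force: 6.4
t15.63 a=0.152 rad=84.0mm z=0.1903 head=-20.2 tilt=0.36 Ftan=12.43 Fz=2.86 F=[ -4.58 -11.6    2.86] w=0.361 gf=6.4
```

```bash
python3 -m pendant '[[0.36,[0,0.002,0],0],[0.36,[0,0.002,0],0],[0.36,[0,0.002,0],0],[0.36,[0,0.002,0],0],[0.36,[0,0.002,0],0],[0.45,[0,0,0],0],[0.55,[0,0,0],0],[0.6,[0,0,0],0]]'
python3 -c "from h import *;st()"
python3 -m pendant '[[0.6,[0,0,0],0],[0.6,[0,0,0],0],[0.6,[0,0,-0.01],0],[0.6,[0,0,-0.02],0],[0.6,[0,0,-0.03],0],[0.6,[0,0,-0.03],0],[0.6,[0,0,0],0],[0.6,[0,0,0],0]]'
python3 - <<'E'
from h import *
st();S=arm.grab_frame('scene');im=S['frame']
def dot(im):
    g=im[155:182,335:365].astype(float).min(2)
    loc=g[8:20,8:22]; w=np.clip(loc-70,0,None); y,x=np.mgrid[8:20,8:22]; return (w*x).sum()/w.sum()+335,(w*y).sum()/w.sum()+155
print(dot(im));save('s4',cv2.resize(im[130:260,280:430],None,fx=4,fy=4,interpolation=cv2.INTER_CUBIC))
E
```

```text
t: 16.3
position: [0.4993, -0.0492, 0.3458]
eef_rot: [0.985, -0.173, 0.0, -0.0]
ft_force: [-0.3, -0.3, 0.6]
gripper_width: 0.599
gripper_force: 0.0
t16.30 a=0.103 rad=84.3mm z=0.1908 head=-19.9 tilt=0.05 Ftan=0.32 Fz=0.58 F=[-0.3  -0.26  0.58] w=0.599 gf=0.0
t: 16.97
position: [0.4996, -0.0497, 0.4382]
eef_rot: [0.985, -0.173, 0.002, -0.0]
ft_force: [-0.0, 0.6, -0.1]
gripper_width: 0.602
gripper_force: 0.0
t16.97 a=0.098 rad=83.2mm z=0.2832 head=-19.9 tilt=0.27 Ftan=-0.58 Fz=-0.11 F=[-0.04  0.61 -0.11] w=0.602 gf=0.0
(np.float64(349.392467789891), np.float64(167.05450941526263))
```

View pics/s4.png

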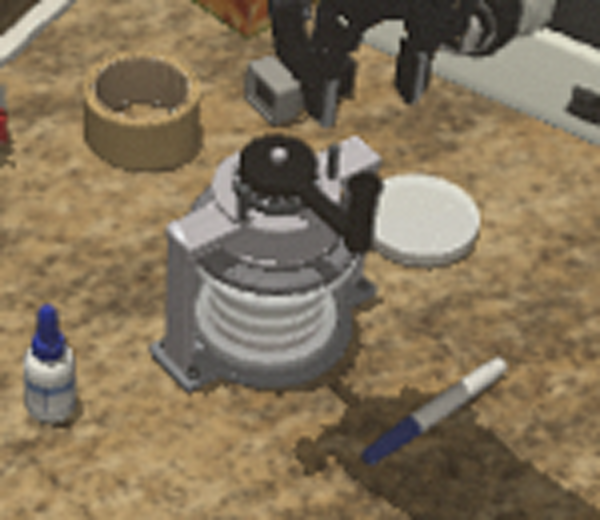

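The knob's top is at about (367,178) in this crop, roughly where it started. I'll check the lever's real angle before handing in.

```bash
python3 - <<'E'
from h import *
S=np.load('scene.npy',allow_pickle=True).item()
for a in(-.1,0,.1,.2):
    p=R.from_euler('z',YAW).apply([-.085*np.cos(a),.085*np.sin(a),0])+np.r_[AX,.207]
    print(a,proj(S,p).round(1))
n=arm.grab_frame('scene')['frame']
x=np.hstack([cv2.resize(i[155:205,335:390],None,fx=7,fy=7,interpolation=cv2.INTER_CUBIC) for i in(S['frame'],n)])
save('cmp',x)
E
```

```text
-0.1 [373.3 173.4]
0 [370.8 174.7]
0.1 [368.1 175.9]
0.2 [365.1 176.9]
```

View pics/cmp.png

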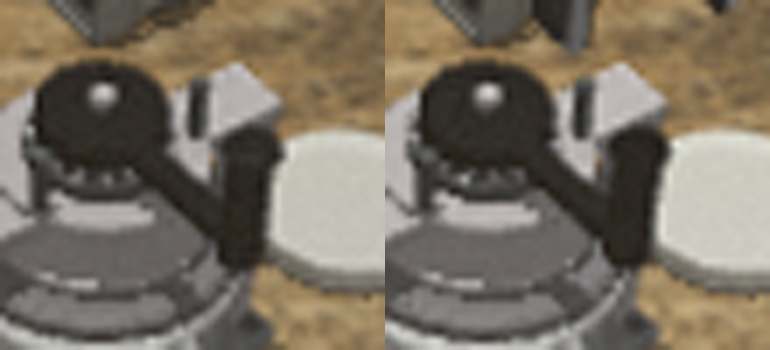

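The lever is at about -0.02 rad. That fits it settling back within its 0.1 rad of play once unloaded. The hub dot height shows it is fully dropped in, the bystanders look undisturbed, and the gripper is clear. The final turning load was about 14 N, so I'm handing in.

```bash
python3 -c "from plant import arm;print(arm.hand_in())"
```

```text
the job is handed in; nothing more can be done
None
```

I tightened the lid to an estimated 14 N at the knob, left the lever dropped in and released, left the saline, dish and marker where they were, and handed the job in; no verdict came back.

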